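# Hook a model tower out from under the wire guard and set it on its plot

## Robot

A 6-joint arm with a two-finger parallel gripper is mounted at the origin on the work surface. World frame = base frame: x ahead of the robot, y to its left, z up, the work surface at z = 0. Lengths are in mm, angles in degrees, forces in N, time in s.
With the tool pointing down it reaches from about 300 to 850 mm from the base axis. Payload 4.2 kg.
Tool frame: the origin (TCP) lies at the centre of the arm's flange, where the gripper is bolted on; the fingertips stand 191 mm ahead of it and the grasp point (between the pads) lies 172 mm ahead of it; z points along the fingers, x is the direction in which the jaws open and shut, and the axes are right-handed (so a half turn about z gives the same grasp; the last joint's range is limited). The gripper opens to 91 mm and grips with 3 to 60 N. Pads are 32 mm wide; open, the fingers measure 118 mm over their backs; the gripper's body (76 mm by 178 mm) begins 60 mm behind the grasp point.
Start: joints at [67.895, 18.312, 89.639, -0, 72.044, -1.146], TCP at [205.672, 536.956, 404.776] pointing down, gripper open.
Joint ranges: [-177.97, 177.97], [-48.28, 115.42], [12.27, 149.76], [-77.06, 257.06], [2.81, 150.46], [-146.56, 146.56]. Speed limits (degrees/s): [147.25, 147.25, 180, 180, 180, 180].

## Interface

Orientations are given as [roll, pitch, yaw] about the fixed x, y, z axes, in that order (R = Rz(yaw) Ry(pitch) Rx(roll)).
In Python, from workcell import telemetry, imaging, env gives the robot as it stands. The module is installed in compiled form; this text tells all that it offers.
- The arm moves only by the tool jog_arm, never from a script. Its argument "series" is a list of rows, each a list of 3 entries, a list of its own where there are three numbers: the shift along the world's x, y, z in mm, then the turn, a rotation vector about the world's x, y, z in rad, then the opening, from 0 (shut) to 1 (fully open). In form: [[[x, y, z], [ax, ay, az], jaw], ...]. A call has exactly 5 rows; each row is the pose to reach, as a shift and turn from the pose measured when the call began; what a row does not reach only later rows make up. A row lasts 1/12 s, in which the tool goes at most 41.7 mm and 7.16 degrees, less where a joint would pass 70% of its speed; a pose out of reach is approached as far as the arm can. A call with a gripper value outside its range is refused whole. The fingers move at their own pace and stop on an object; "squeeze" is the grip in N (left out, the last holds). Time passes only in rows, so rows that repeat a pose let the fingers close, or fill a call up. It gives the time, the measured TCP pose, the force and the opening at its end, in the units of the state.
- telemetry.state(): the state, without advancing time (a new reading comes with each control period).
- imaging.grab_frame(name): name is "scene" or "top" or "wrist"; returns a dict with "pixels" (400x640x3 uint8, red, green, blue), "fov_y" (degrees; the focal length in pixels is half the picture's height over the tangent of half this angle, whatever the lens; pixels are square), "cx", "cy" (the principal point, pixels), "R" (3x3) and "t" (3): a world point X has camera coordinates R X + t; the wrist camera has in their place "T_tool_cam" (4x4, takes a point from camera to tool coordinates, whose origin is the TCP and whose axes are the tool frame's). Camera axes: x right, y down, z forward; pixel columns grow to the right and rows downward; lengths in mm; the calibration is good to about 2 mm. A picture is of the moment at which its call begins: read the wrist's pose just before it. There is no depth.
- env.job_done(): hands the job in, once; it reports no verdict.
The state is a dict: "time_s": time; "qpos": joint angles; "qvel": joint speeds; "effort": joint torques, N m; "ee_pos": TCP position; "ee_rot": TCP orientation; "force": force on the tool from outside, world axes, zero at the start; "torque": the same for the moment, N m; "gripper_width": finger opening in mm.
Only numpy, scipy, OpenCV 4.12 (cv2) and the standard library are available. Lean on these libraries where they do the work, as an engineer would, in place of code of your own. Each camera call takes 0.05 s, during which the arm holds its last target.

## Task

The grey hexagonal tower of the model has slid under the fixed wire guard: draw it fully out with the red-handled hook, without touching it with the fingers until it is out, without tipping it, and leaving the two pavilions under the guard and the glue bottle where they are. Lay the hook back down with its handle on the cutting mat, and stand the tower upright on the model's baseboard, wholly inside the round white plot; set both down rather than dropping them.

Things in the scene. Friction and masses are not known exactly. Their poses are not given: they have to be found in the camera images.
- guard: Fixed wire rack, 340 mm wide (y), 230 mm deep (x), corner posts 12 mm square. Roof of wires 28 mm apart, 100 mm above the table (underside 95 mm); sides and back wired shut, front open from post to post. Origin on the table under the middle of the front edge; x points into the guard, y along the front edge, z up.
- tower_mid (a point): Centre of the loose grey hexagonal tower: a shell open at top and bottom, 60 mm across flats, 69 across corners, 60 high, wall 7, about 0.12 kg. Point on its axis, 30 mm above its foot; z up, x square to a flat side. Starts standing under the guard, centre 45 to 60 mm behind the front edge, 20 to 75 mm to +y of the guard's middle; the space on its -y side is free.
- hook_handle (a point): Centre of the loose hook's red handle block, 80 mm long (x), 24 wide (y), 32 high (z), lying flat. A steel rod 10 mm thick, its axis 2 mm below this point, runs along +x from the handle to the bend (hook_bend). All 225 mm long, about 0.13 kg. Starts on the mat; z up.
- hook_bend (a point): Bend of the hook, on the rod's axis, 180 mm along +x from the handle's centre: from here a cross bar, 10 mm thick, level with the rod, goes square to +y; its round end reaches 60 mm from this point. Same axes as hook_handle.
- mat: Black cutting mat with a grey grid, fixed to the table, 260 mm (x) by 180 mm (y), 3 mm thick. Origin on the table under its centre.
- plot (a point): Centre of the flat round white plot, 94 mm in diameter, on the top of the fixed plywood baseboard, 8 mm above the table. The board is 200 mm (x) by 150 mm (y); the plot's centre is 45 mm to +x of its middle. A small house, 48 mm wide, its top 43 mm above the table, is glued on 110 mm to -x of the plot's centre.
- pavilion1: Bystander under the guard: white hexagonal block with a pale wooden roof, 72 mm wide, 80 mm high, loose, 80 g; in the back half of the guard, at its -y side, its centre 163 to 168 mm inside the front edge. Origin at the centre of its underside.
- pavilion2: Bystander like pavilion1, at the guard's +y side, its centre 163 to 168 mm inside the front edge. Origin at the centre of its underside.
- glue: Bystander: yellow glue bottle with a red cap, 60 mm in diameter, 160 mm high, loose, standing on the +y side of the guard. Origin at the centre of its underside.
There are look-alikes about, which are no part of the job. Several things look just like the part that bears hook_handle: the one meant starts nearest to the robot's base. What is shaped like the part that bears tower_mid but blue is not meant.

How it is judged:
By the outcome, as a careful person would: the job done as asked, in the order asked, and still so for the second after the job is handed in, with the robot touching nothing.
It also fails if it takes over 64 s, if anything falls off the work surface, if the arm or the gripper's body presses on something with over 40 N, if the wrist force passes 120 N, or if a joint passes its speed limit or range.

## Working session

There is one attempt and no reset: what is moved stays moved. The work goes in short steps, Python scripts to look and compute and a tool call to move; the robot and the scene stay as the last step left them, time stands still between calls to the robot, and variables do not carry over. Pictures are saved under pics/ and viewed, and the job is handed in when it is done.

Besides the shell and the picture viewer there is one more tool, called after "Emit:" as a command line: name --argument value ..., lists and objects as JSON in quotes. jog_arm: Moves the arm, as the interface text tells. Its arguments: {"type":"object","properties":{"series":{"type":"array"},"squeeze":{"type":"number"}},"required":["series"]}

```bash
mkdir -p pics; ls
python3 - <<'E'
from workcell import telemetry, imaging, env
import cv2, numpy as np
s=telemetry.state()
for k,v in s.items(): print(k,np.round(v,3))
for n in ["scene","top","wrist"]:
    f=imaging.grab_frame(n)
    cv2.imwrite(f"pics/{n}0.png",f["pixels"][:,:,::-1])
    print(n,f["fov_y"],f["cx"],f["cy"],[ (k,np.round(f[k],3).tolist()) for k in ("R","t","T_tool_cam") if k in f])
E
```

```text
pics
time_s 0.0
qpos [ 6.7896e+01  1.8352e+01  8.9706e+01 -1.0000e-03  7.2043e+01 -1.1470e+00]
qvel [ 0.009  0.022 -0.019 -0.023 -0.009 -0.045]
effort [ 2.0000e-03 -4.1247e+01 -2.3198e+01  7.3000e-02  4.6000e-02 -0.0000e+00]
ee_pos [205.611 536.803 403.919]
ee_rot [-1.79999e+02  1.02000e-01  6.90430e+01]
force [-0.075 -0.894  0.023]
torque [-0.013  0.046 -0.068]
gripper_width 91.155
scene 55.46784983546421 320.2422118173237 202.16583958516784 [('R', [[-0.81, 0.587, 0.012], [0.508, 0.71, -0.488], [-0.295, -0.389, -0.873]]), ('t', [494.946, -261.676, 1224.005])]
top 42.868535907381876 321.8296396232347 204.94757584161147 [('R', [[0.002, -1.0, -0.01], [-0.989, -0.001, -0.148], [0.148, 0.01, -0.989]]), ('t', [-6.804, 579.917, 1483.128])]
wrist 59.78239203644335 314.43191244153667 196.5104345939748 [('T_tool_cam', [[1.0, 0.0, 0.001, -0.678], [-0.0, 0.965, 0.261, -73.491], [-0.001, -0.261, 0.965, 21.484], [0.0, 0.0, 0.0, 1.0]])]
```

View pics/scene0.png

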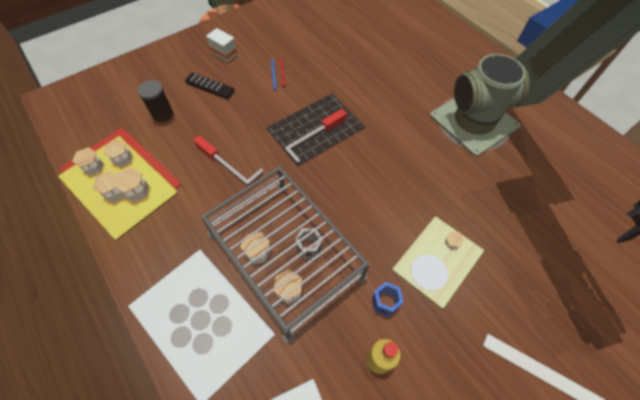

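View pics/top0.png

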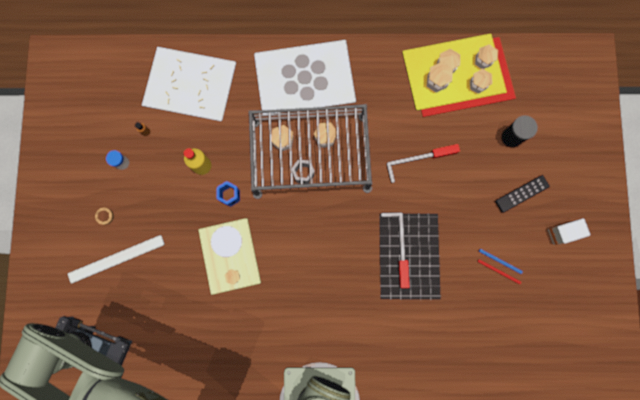

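View pics/wrist0.png

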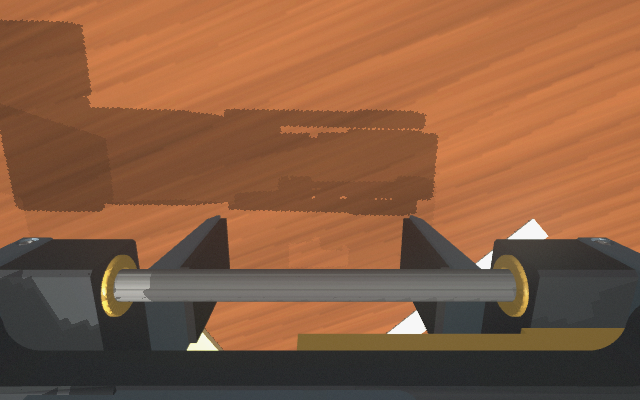

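The overview shows the hook on the mat (top view: handle at about (404,272), bend at (401,215), bar end at (383,215)). The tower is under the guard at about (302,170), and the plot is at about (227,241). Next I'll zoom in for finer pixels.

```bash
cat > h.py <<'E'
from workcell import telemetry, imaging, env
import cv2, numpy as np
from scipy.spatial.transform import Rotation as Ro
def cam(n):
    s=telemetry.state() if n=="wrist" else None
    f=imaging.grab_frame(n); f["n"]=n
    f["f"]=200/np.tan(np.radians(f["fov_y"]/2))
    if n=="wrist":
        R=Ro.from_euler("xyz",s["ee_rot"],degrees=True).as_matrix()
        T=np.eye(4);T[:3,:3]=R;T[:3,3]=s["ee_pos"]
        W=np.linalg.inv(T@np.array(f["T_tool_cam"])); f["R"]=W[:3,:3];f["t"]=W[:3,3]
    f["R"]=np.array(f["R"]);f["t"]=np.array(f["t"])
    return f
def ray(f,u,v,z):
    d=f["R"].T@np.array([(u-f["cx"])/f["f"],(v-f["cy"])/f["f"],1.]); c=-f["R"].T@f["t"]
    return c+d*(z-c[2])/d[2]
def proj(f,X):
    p=f["R"]@np.array(X)+f["t"]; return p[:2]/p[2]*f["f"]+[f["cx"],f["cy"]]
def crop(f,x0,y0,x1,y1,k,name):
    im=f["pixels"][y0:y1,x0:x1,::-1]
    cv2.imwrite("pics/"+name,cv2.resize(im,None,fx=k,fy=k,interpolation=cv2.INTER_CUBIC))
E
python3 - <<'E'
from h import *
t=cam("top"); s=cam("scene")
np.save("pics/t.npy",t,allow_pickle=True); np.save("pics/s.npy",s,allow_pickle=True)
crop(t,180,95,450,305,2.9,"tcrop.png")
crop(s,190,90,490,310,2.6,"scrop.png")
for n,f in (("top",t),("scene",s)):
    hsv=cv2.cvtColor(f["pixels"],cv2.COLOR_RGB2HSV)
    m=((hsv[...,0]<8)|(hsv[...,0]>172))&(hsv[...,1]>170)&(hsv[...,2]>120)
    c,_=cv2.findContours(m.astype(np.uint8),0,2)
    for k in c:
        if cv2.contourArea(k)>25: print(n,"red",cv2.minAreaRect(k), ray(f,*cv2.minAreaRect(k)[0],35).round(1))
E
```

```text
top red ((498.8394470214844, 271.29815673828125), (48.35818099975586, 3.928255796432495), 28.300756454467773) [ 383.9 -527.6   35. ]
top red ((188.25001525878906, 152.75001525878906), (9.899494171142578, 9.192388534545898), 45.0) [742.8 404.2  35. ]
top red ((445.97222900390625, 150.2427215576172), (9.32197380065918, 27.244882583618164), 78.11134338378906) [ 750.3 -384.8   35. ]
top red ((462.42578125, 76.64720153808594), (64.58428192138672, 95.33134460449219), 78.11134338378906) [ 986.4 -444.    35. ]
scene red ((66.26922607421875, 166.15383911132812), (3.3282015323638916, 11.926054000854492), 56.3099365234375) [1107.5 -542.8   35. ]
scene red ((204.8360595703125, 145.69671630859375), (23.94289779663086, 8.450433731079102), 39.80556869506836) [ 755.  -381.1   35. ]
scene red ((141.21498107910156, 154.53518676757812), (93.55522155761719, 29.613889694213867), 25.436216354370117) [ 919.3 -458.7   35. ]
scene red ((333.9818420410156, 117.46891784667969), (7.270138263702393, 23.537973403930664), 59.74356460571289) [ 379.5 -248.1   35. ]
scene red ((281.7030029296875, 71.52970123291016), (27.264019012451172, 2.089578151702881), 84.2894058227539) [ 401.3 -510.4   35. ]
```

View pics/tcrop.png

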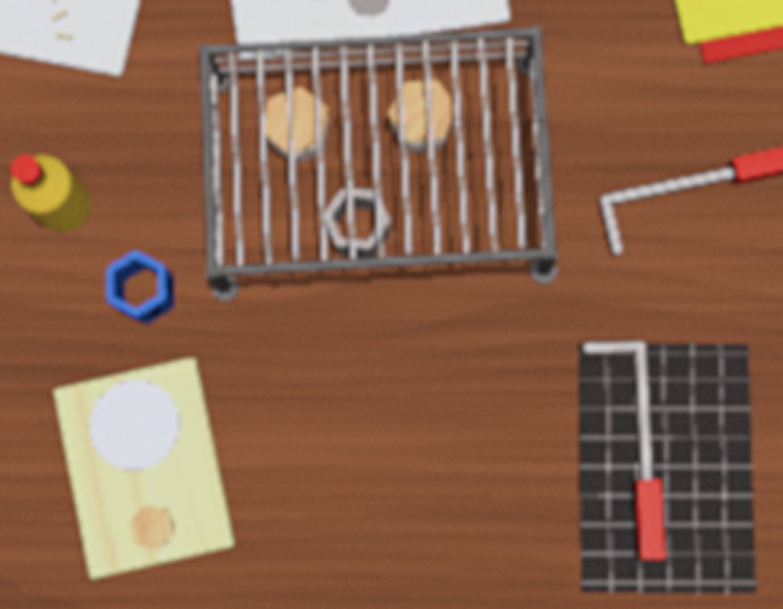

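View pics/scrop.png

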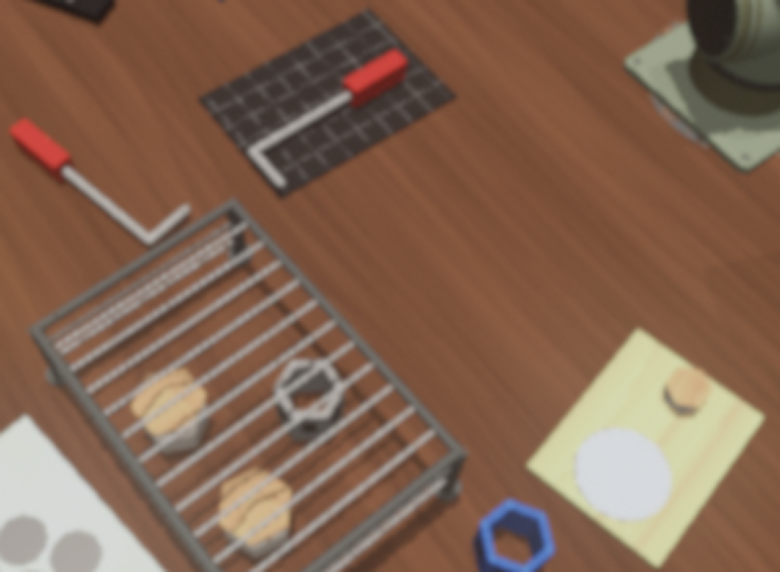

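Run:
```python
from h import *
t=np.load("pics/t.npy",allow_pickle=True).item(); s=np.load("pics/s.npy",allow_pickle=True).item()
T=lambda u,v,z: ray(t,180+(u+.5)/2.9-.5,95+(v+.5)/2.9-.5,z).round(1)
S=lambda u,v,z: ray(s,190+(u+.5)/2.6-.5,90+(v+.5)/2.6-.5,z).round(1)
print("guard top",T(211,272,100),T(551,258,100),T(205,47,100),T(540,32,100))
print("guard scene", S(462,455,100),S(232,205,100),S(38,330,100))
print("tower top ring", T(356,220,60), "scene",S(309,391,60))
print("plot",T(134,424,8),S(623,474,8))
print("board",[T(*p,8) for p in ((54,389),(194,358),(233,547),(91,578))])
print("mat",[T(*p,3) for p in ((580,345),(747,346),(754,592),(582,590))])
print("bend",T(641,347,17),T(586,348,17),"handle ends top35",T(649,480,35),T(651,560,27), "rod start",T(648,478,17))
print("S bend",S(258,151,22),S(283,186,22),"handle",S(348,90,35),S(403,60,35))
print("pav top",T(294,120,70),T(420,114,70),S(170,402,72),S(257,508,72))
print("glue",T(42,190,150),S(390,350,150), "blue",T(139,286,60),S(515,537,60))
for n,f in (("top",t),("scene",s)):
    hsv=cv2.cvtColor(f["pixels"],cv2.COLOR_RGB2HSV)
    m=((hsv[...,0]<8)|(hsv[...,0]>172))&(hsv[...,1]>140)&(hsv[...,2]>90)
    c,_=cv2.findContours(m.astype(np.uint8),0,2)
    for k in c:
        if cv2.contourArea(k)>60: print(n,"red",cv2.minAreaRect(k), ray(f,*cv2.minAreaRect(k)[0],33).round(1))
    m=(hsv[...,1]<60)&(hsv[...,2]>185)
    c,_=cv2.findContours(m.astype(np.uint8),0,2)
    for k in c:
        if cv2.contourArea(k)>300: 
            e=cv2.fitEllipse(k); print(n,"white",e, ray(f,*e[0],8).round(1))
```

```text
guard top [619.6 194.9 100. ] [ 634.  -145.2  100. ] [853.8 206.2 100. ] [ 869.3 -136.7  100. ]
guard scene [621.  196.5 100. ] [ 641.5 -146.3  100. ] [ 867.5 -132.9  100. ]
tower top ring [681.6  52.1  60. ] scene [686.3  52.4  60. ]
plot [474.6 285.8   8. ] [475.3 284.2   8. ]
board [array([511.3, 371.2,   8. ]), array([544.3, 224.4,   8. ]), array([347.4, 179.3,   8. ]), array([315.5, 325.4,   8. ])]
mat [array([ 559.1, -183. ,    3. ]), array([ 558.2, -359. ,    3. ]), array([ 302.7, -358.2,    3. ]), array([ 304.3, -181.3,    3. ])]
bend [ 555.2 -245.2   17. ] [ 554.1 -187.7   17. ] handle ends top35 [ 416.  -247.9   35. ] [ 335.3 -249.4   27. ] rod start [ 418.8 -249.6   17. ]
S bend [ 553.  -240.2   22. ] [ 557.3 -183.2   22. ] handle [ 422.  -244.7   35. ] [ 340.6 -244.1   35. ]
pav top [785.3 116.7  70. ] [791.6 -13.9  70. ] [801.6 -10.   72. ] [791.7 122.3  72. ]
glue [691.7 354.3 150. ] [627.3  94.8 150. ] blue [612.3 274.5  60. ] [618.3 275.2  60. ]
top red ((403.5, 274.0), (28.0, 9.0), 90.0) [ 375.5 -247.4   33. ]
top red ((499.081787109375, 271.34735107421875), (49.6462
[... 1832 characters left out ...]
34) [ 379.5 -245.5   33. ]
scene red ((281.75250244140625, 71.0247573852539), (30.249130249023438, 4.278659820556641), 84.2894058227539) [ 398.7 -514.3   33. ]
scene white ((312.78131103515625, 379.1084289550781), (16.231204986572266, 16.64401626586914), 108.95645141601562) [858.3 312.4   8. ]
scene white ((552.7042846679688, 377.4898681640625), (11.722112655639648, 276.23626708984375), 119.48149871826172) [422.4 623.7   8. ]
scene white ((201.18231201171875, 324.48358154296875), (109.50022888183594, 141.88665771484375), 143.4136199951172) [1003.6   62.8    8. ]
scene white ((436.7337951660156, 261.77313232421875), (65.4240493774414, 78.88196563720703), 42.22628402709961) [440.5 275.5   8. ]
```

Emit:
jog_arm --series '[[[21,-34,0],[0,0,-0.11],0.7],[[42,-68,0],[0,0,-0.22],0.7],[[63,-102,0],[0,0,-0.33],0.7],[[84,-136,0],[0,0,-0.44],0.7],[[105,-170,0],[0,0,-0.55],0.7]]'

```text
time_s: 0.67
ee_pos: [311.1, 365.3, 404.3]
ee_rot: [180.0, 0.0, 37.3]
force: [0.2, 0.3, 1.0]
gripper_width: 64.4
```

Emit:
jog_arm --series '[[[21,-34,0],[0,0,-0.11],0.7],[[42,-68,0],[0,0,-0.22],0.7],[[63,-102,0],[0,0,-0.33],0.7],[[84,-136,0],[0,0,-0.44],0.7],[[105,-170,0],[0,0,-0.55],0.7]]'

```text
time_s: 1.08
ee_pos: [416.6, 193.4, 404.5]
ee_rot: [-180.0, 0.0, 5.5]
force: [0.4, -0.7, -0.7]
gripper_width: 63.6
```

Emit:
jog_arm --series '[[[0,-38,0],[0,0,-0.11],0.7],[[-2,-76,0],[0,0,-0.22],0.7],[[-4,-114,0],[0,0,-0.33],0.7],[[-8,-152,0],[0,0,-0.44],0.7],[[-12,-190,0],[0,0,-0.55],0.7]]'

```text
time_s: 1.5
ee_pos: [404.0, 1.7, 404.6]
ee_rot: [-180.0, -0.0, -26.4]
force: [1.7, 0.7, 0.3]
gripper_width: 64.0
```

Emit:
jog_arm --series '[[[-2,-38,-10],[0,0,-0.11],0.7],[[-6,-76,-20],[0,0,-0.22],0.7],[[-10,-114,-30],[0,0,-0.33],0.7],[[-15,-150,-40],[0,0,-0.44],0.7],[[-20,-180,-50],[0,0,-0.55],0.7]]'

```text
time_s: 1.92
ee_pos: [383.3, -180.6, 354.3]
ee_rot: [-180.0, -0.1, -58.2]
force: [0.1, -0.7, -0.4]
gripper_width: 63.9
```

Emit:
jog_arm --series '[[[-2,-14,-10],[0,0,-0.11],0.7],[[-4,-28,-20],[0,0,-0.22],0.7],[[-6,-42,-30],[0,0,-0.33],0.7],[[-8,-56,-40],[0,0,-0.44],0.7],[[-8,-67,-44],[0,0,-0.54],0.7]]'

```text
time_s: 2.33
ee_pos: [374.6, -248.3, 309.1]
ee_rot: [179.9, 0.0, -89.5]
force: [-0.0, 0.8, -0.2]
gripper_width: 63.8
```

Run:
```python
from h import *
w=cam("wrist"); np.save("pics/w.npy",w,allow_pickle=True)
crop(w,0,0,640,400,1.25,"w1.png")
s=telemetry.state(); print(s["ee_pos"],s["ee_rot"],s["qpos"])
```

```text
[ 375.07301434 -249.55888408  308.95526135] [ 1.79942295e+02 -7.60038876e-02 -8.97267274e+01] [-35.07028558  12.39288791 113.42964719  -0.11762394  54.18062543
  54.72532003]
```

View pics/w1.png

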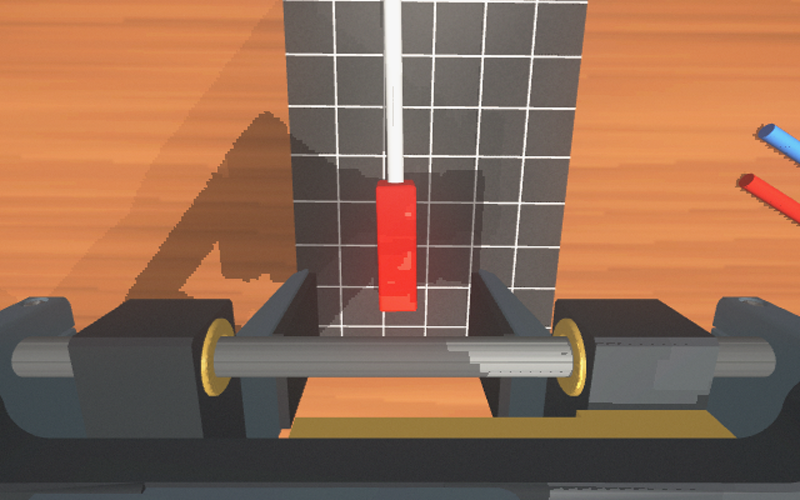

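Run:
```python
from h import *
w=np.load("pics/w.npy",allow_pickle=True).item()
W=lambda u,v,z: ray(w,u/1.25-.1,v/1.25-.1,z).round(1)
print([W(*p,35) for p in ((377,185),(415,185),(380,309),(416,309))])
print("rod",W(394,182,22),W(393,10,22))
```

```text
[array([ 415.8, -239.1,   35. ]), array([ 416. , -261.2,   35. ]), array([ 338.2, -240.9,   35. ]), array([ 338.4, -263.5,   35. ])]
rod [ 416. -249.   22.] [ 510.5 -247.6   22. ]
```

Emit:
jog_arm --series '[[[1,-1,-30],[0,0,0.015],0.7],[[2,-1,-60],[0,0,0.015],0.7],[[2,-1,-90],[0,0,0.015],0.7],[[2,-1,-105],[0,0,0.015],0.7],[[2,-1,-111],[0,0,0.015],0.7]]'

```text
time_s: 2.8
ee_pos: [376.4, -249.8, 195.9]
ee_rot: [179.7, 0.1, -88.8]
force: [0.5, -0.0, -0.5]
gripper_width: 63.8
```

Emit:
jog_arm --series '[[[0,0,0],[0,0,0],0.4],[[0,0,0],[0,0,0],0.2],[[0,0,0],[0,0,0],0.1],[[0,0,0],[0,0,0],0.0],[[0,0,0],[0,0,0],0.0]]' --squeeze 45

```text
time_s: 3.22
ee_pos: [376.8, -250.0, 196.9]
ee_rot: [179.8, 0.0, -88.7]
force: [-0.6, 0.1, -0.4]
gripper_width: 33.2
```

Emit:
jog_arm --series '[[[0,0,0],[0,0,0],0.0],[[0,0,0],[0,0,0],0.0],[[0,0,0],[0,0,0],0.0],[[0,0,10],[0,0,0],0.0],[[0,0,20],[0,0,0],0.0]]'

```text
time_s: 3.63
ee_pos: [376.4, -249.8, 216.8]
ee_rot: [179.7, 0.1, -88.7]
force: [-0.4, -0.5, -1.0]
gripper_width: 23.9
```

Emit:
jog_arm --series '[[[0,0,10],[0,0,0],0.0],[[0,0,20],[0,0,0],0.0],[[0,0,30],[0,0,0],0.0],[[0,0,40],[0,0,0],0.0],[[0,0,40],[0,0,0],0.0]]'

```text
time_s: 4.05
ee_pos: [376.8, -250.0, 258.2]
ee_rot: [179.9, -0.0, -88.7]
force: [-0.4, -0.5, -2.1]
gripper_width: 23.6
```

Run:
```python
from h import *
w=cam("wrist"); np.save("pics/w.npy",w,allow_pickle=True)
crop(w,0,0,640,400,1.25,"w2.png")
s=telemetry.state(); print(s["ee_pos"],s["ee_rot"],s["qpos"],s["gripper_width"])
c=cam("scene"); crop(c,190,90,490,310,2.6,"s2.png")
```

```text
[ 376.5605199  -249.85135724  257.30948626] [ 1.79832266e+02  9.30956803e-03 -8.87386359e+01] [-34.99342995  16.43590795 117.14916375  -0.12628253  46.55576302
  53.83214299] 23.610188862107627
```

View pics/w2.png

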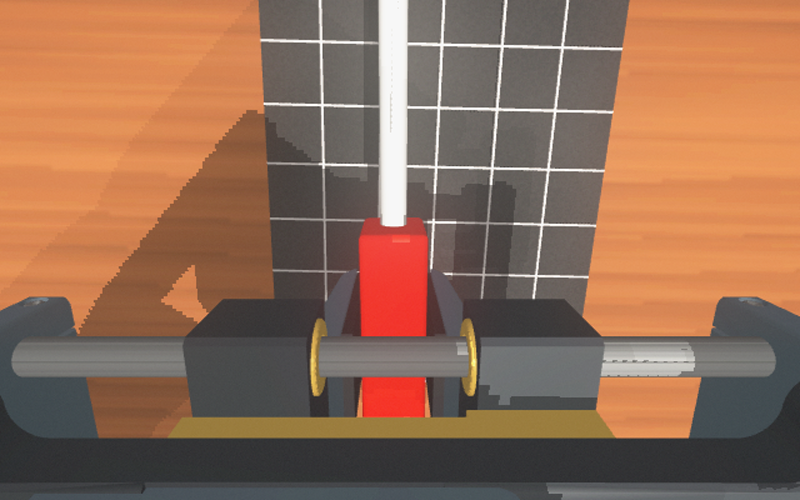

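View pics/s2.png

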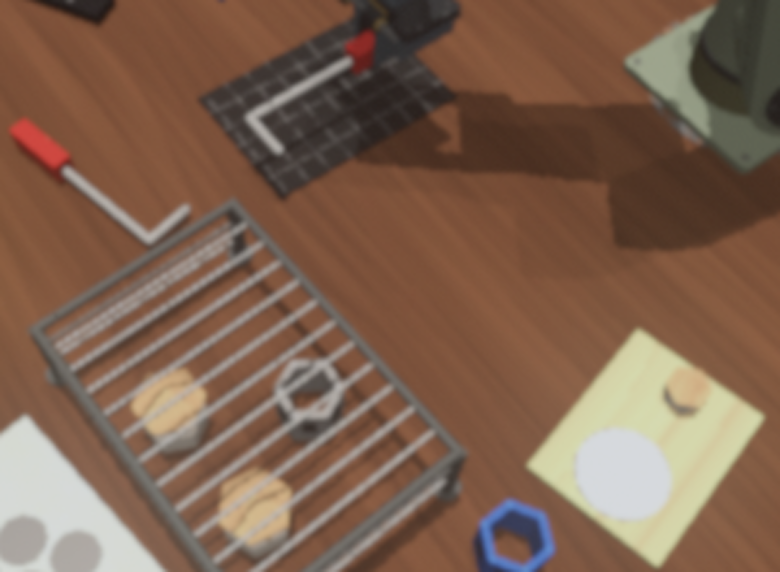

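Emit:
jog_arm --series '[[[8,37,-4],[0,0,0.005],0.0],[[16,74,-8],[0,0,0.01],0.0],[[24,111,-12],[0,0,0.015],0.0],[[33,148,-16],[0,0,0.02],0.0],[[43,186,-20],[0,0,0.023],0.0]]'

```text
time_s: 4.57
ee_pos: [418.8, -62.1, 235.7]
ee_rot: [179.7, 0.1, -87.5]
force: [0.8, -0.3, -1.1]
gripper_width: 24.1
```

Emit:
jog_arm --series '[[[0,0,-10],[0,0,0],0.0],[[0,0,-20],[0,0,0],0.0],[[0,0,-30],[0,0,0],0.0],[[0,0,-37],[0,0,0],0.0],[[0,0,-37],[0,0,0],0.0]]'

```text
time_s: 4.98
ee_pos: [418.0, -61.9, 197.0]
ee_rot: [179.4, 0.1, -87.5]
force: [-0.2, 0.1, -0.8]
gripper_width: 24.0
```

```bash
cat > look.py <<'E'
import sys
from h import *
i=sys.argv[1]
s=telemetry.state(); print(s["ee_pos"].round(1) if hasattr(s["ee_pos"],"round") else s["ee_pos"],s["ee_rot"],s["force"],s["gripper_width"])
for n,b,k in (("wrist",(0,0,640,400),1.25),("top",(180,95,450,305),2.9),("scene",(190,150,490,370),2.6)):
    if n[0] in sys.argv[2]:
        f=cam(n); np.save(f"pics/{n[0]}{i}.npy",f,allow_pickle=True); crop(f,*b,k,f"{n[0]}{i}.png")
E
python3 look.py 3 wts
```

```text
[418.  -61.9 197. ] [ 1.79406668e+02  1.38412890e-01 -8.74564303e+01] [-0.17920201  0.11491251 -0.80480721] 23.9517866835798
```

View pics/w3.png

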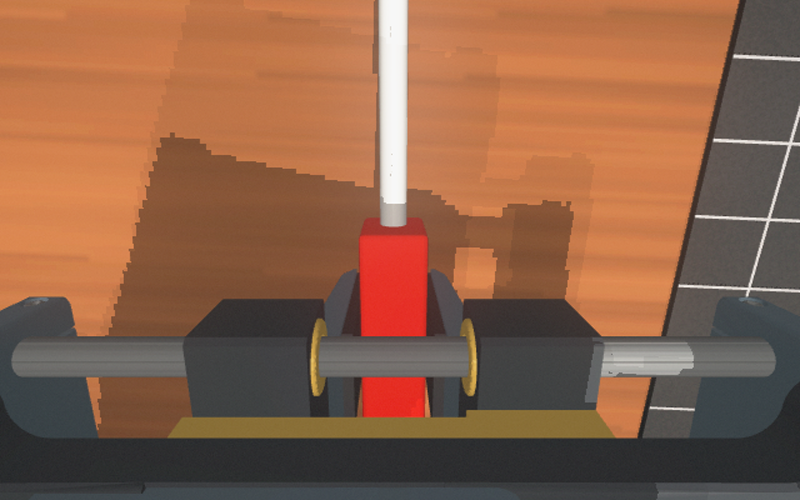

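View pics/t3.png

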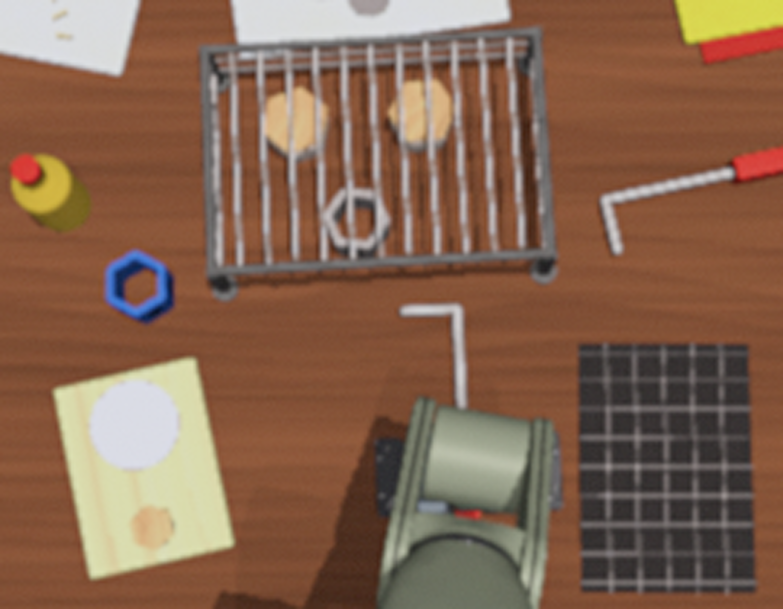

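View pics/s3.png

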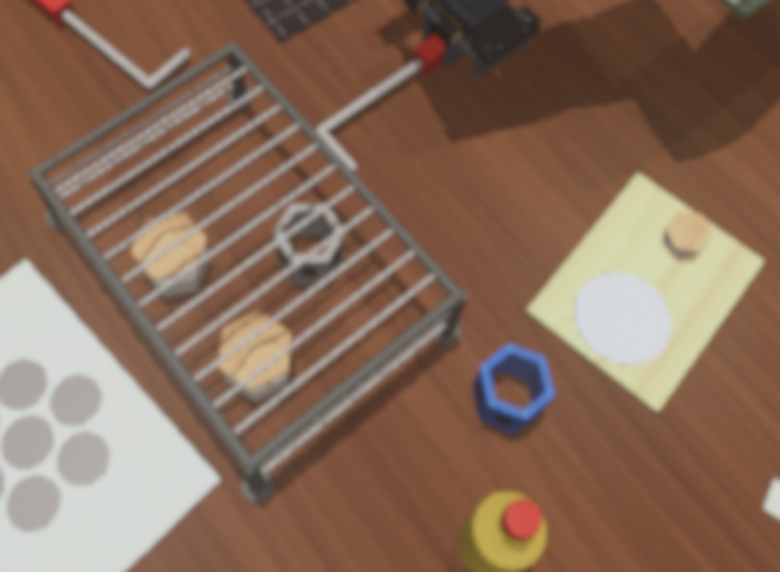

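```bash
python3 - <<'E'
from h import *
t=np.load("pics/t3.npy",allow_pickle=True).item(); s=np.load("pics/s3.npy",allow_pickle=True).item()
T=lambda u,v,z: ray(t,180+(u+.5)/2.9-.5,95+(v+.5)/2.9-.5,z).round(1)
S=lambda u,v,z: ray(s,190+(u+.5)/2.6-.5,150+(v+.5)/2.6-.5,z).round(1)
print("bend",T(458,310,17),"tip",T(401,310,17),"rod",T(461,400,17))
print("S bend",S(323,128,17),S(353,166,17))
print("tower corners T",[T(*p,60) for p in ((323,219),(390,216),(339,189),(374,190),(339,251),(375,250))])
print("tower S",[S(*p,60) for p in ((276,235),(343,237))])
print("pav roof T",T(294,158,45),T(420,150,45))
E
python3 - <<'E'
import cv2
a=cv2.imread("pics/top0.png")[100:200,240:380]; cv2.imwrite("pics/tz.png",cv2.resize(a,None,fx=5.5,fy=5.5,interpolation=cv2.INTER_CUBIC))
E
```

```text
bend [594.3 -53.9  17. ] tip [594.3   6.1  17. ] rod [499.4 -56.7  17. ]
S bend [592.6 -56.1  17. ] [593.7  -0.6  17. ]
tower corners T [array([682.6,  86.2,  60. ]), array([685.8,  17. ,  60. ]), array([714.4,  70. ,  60. ]), array([713.3,  33.7,  60. ]), array([649. ,  69.4,  60. ]), array([650. ,  32.3,  60. ])]
tower S [array([712.,  34.,  60.]), array([661. ,  73.1,  60. ])]
pav roof T [751.4 118.5  45. ] [759.9 -13.8  45. ]
```

View pics/tz.png

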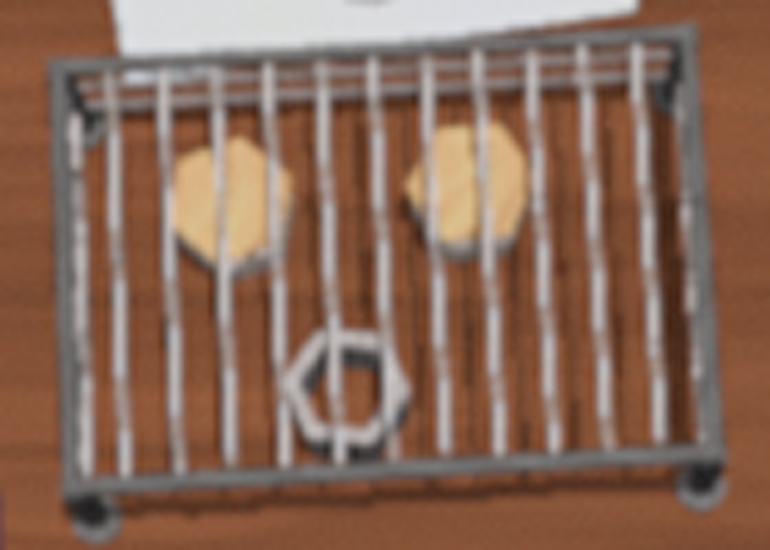

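Emit:
jog_arm --series '[[[20,-2,4],[0,0,0],0.0],[[50,-3,4],[0,0,0],0.0],[[80,-3,4],[0,0,0],0.0],[[110,-3,4],[0,0,0],0.0],[[136,-3,4],[0,0,0],0.0]]'

```text
time_s: 5.55
ee_pos: [556.8, -65.8, 203.6]
ee_rot: [179.8, 0.1, -87.5]
force: [1.2, -0.3, -1.2]
gripper_width: 23.8
```

```bash
python3 look.py 4 wts
```

```text
[556.8 -65.8 203.6] [ 1.79795441e+02  6.05158454e-02 -8.75406401e+01] [ 1.2365328  -0.28335943 -1.2060223 ] 23.84237223491669
```

View pics/t4.png

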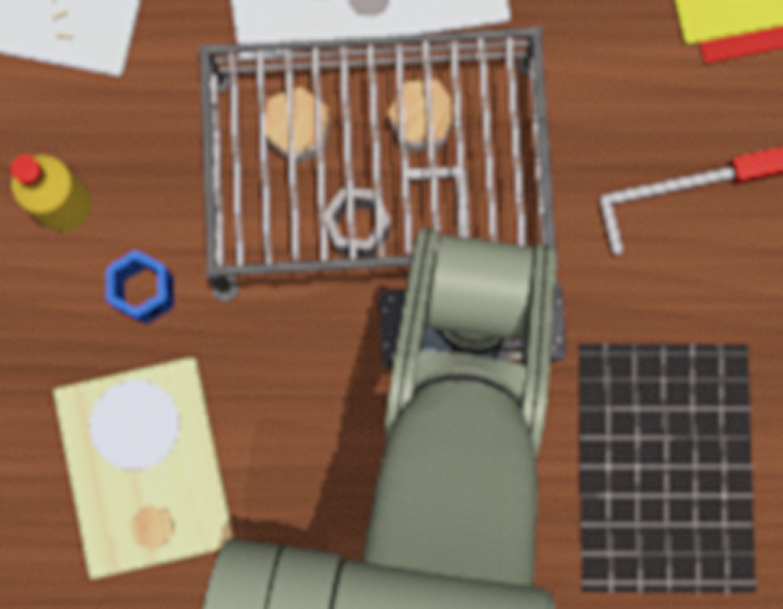

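View pics/s4.png

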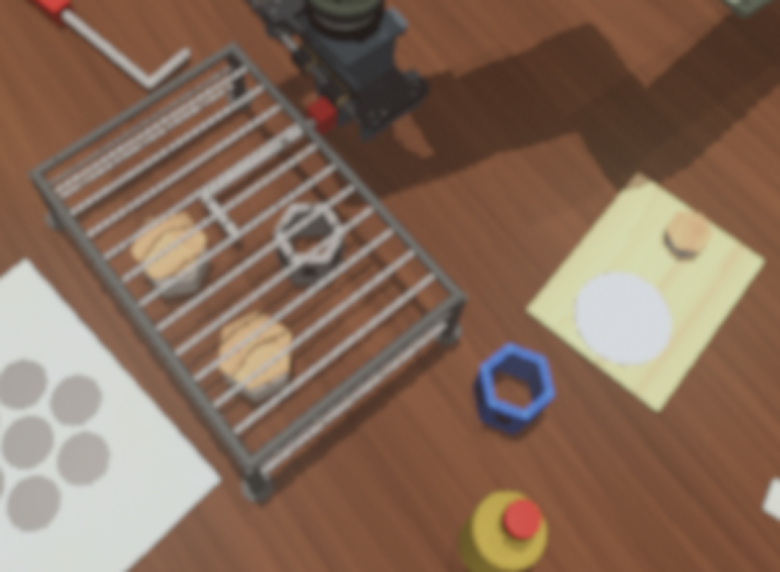

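View pics/w4.png

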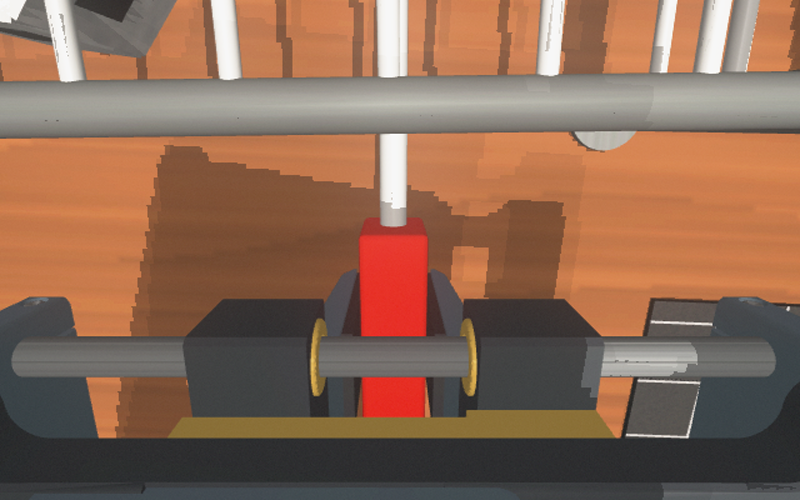

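Run:
```python
from h import *
t=np.load("pics/t4.npy",allow_pickle=True).item(); s=np.load("pics/s4.npy",allow_pickle=True).item()
T=lambda u,v,z: ray(t,180+(u+.5)/2.9-.5,95+(v+.5)/2.9-.5,z).round(1)
S=lambda u,v,z: ray(s,190+(u+.5)/2.6-.5,150+(v+.5)/2.6-.5,z).round(1)
print("bend",T(459,173,23),"tip",T(406,174,23),"S",S(206,193,23),S(238,239,23))
```

```text
bend [740.7 -55.2  23. ] tip [739.6   1.1  23. ] S [736.2 -60.5  23. ] [737.5   1.2  23. ]
```

Emit:
jog_arm --series '[[[-5,8,0],[0,0,0],0.0],[[-6,22,0],[0,0,0],0.0],[[-6,38,0],[0,0,0],0.0],[[-6,54,0],[0,0,0],0.0],[[-6,66,0],[0,0,0],0.0]]'

```text
time_s: 6.12
ee_pos: [548.9, 2.1, 203.3]
ee_rot: [179.7, 0.1, -87.5]
force: [-0.5, -0.3, -1.1]
gripper_width: 23.8
```

```bash
python3 look.py 5 wts
```

```text
[548.9   2.1 203.3] [ 1.79704648e+02  9.25345236e-02 -8.74860803e+01] [-0.53109753 -0.32274331 -1.14292023] 23.771131580940665
```

View pics/t5.png

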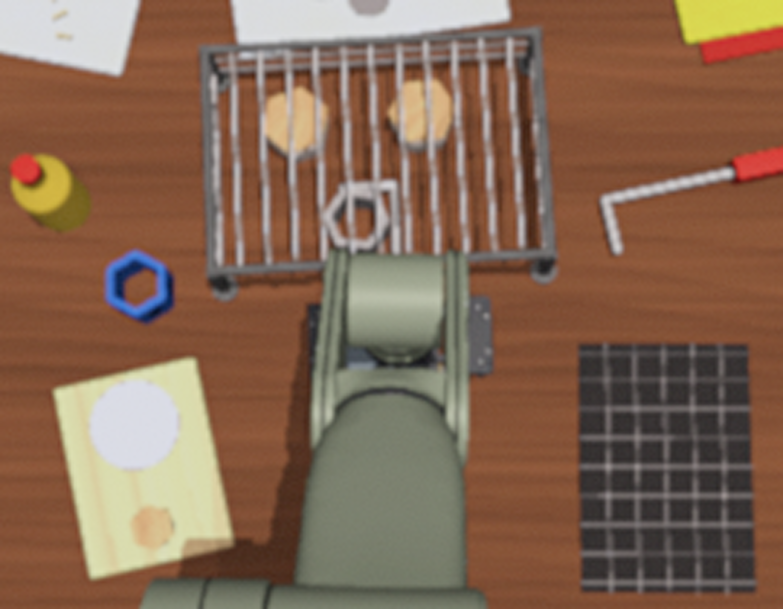

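View pics/s5.png

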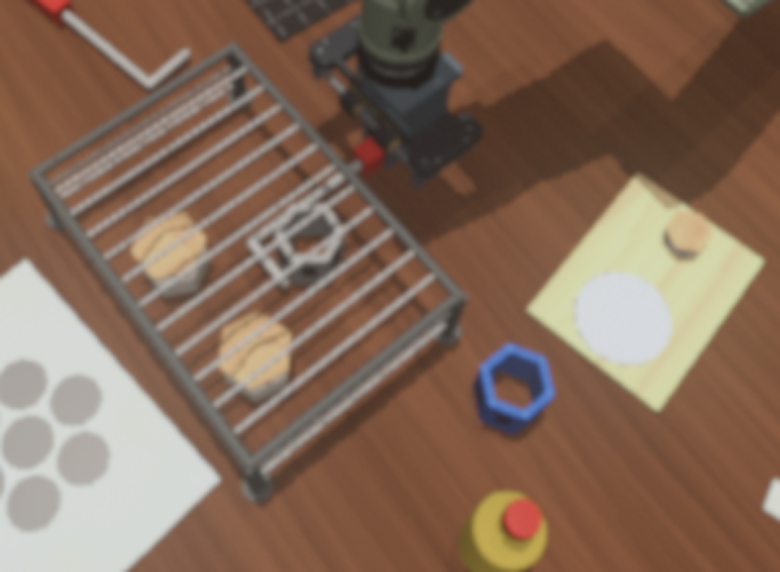

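View pics/w5.png

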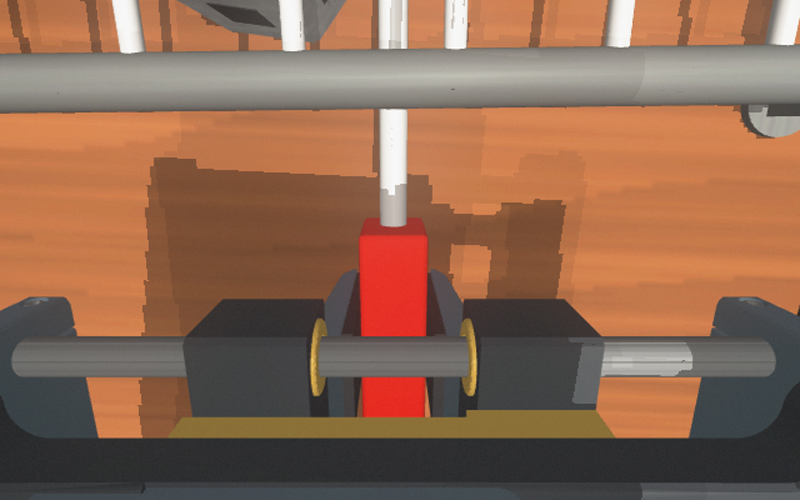

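Emit:
jog_arm --series '[[[-3,0,-2],[0,0,0],0.0],[[-8,0,-3],[0,0,0],0.0],[[-13,0,-3],[0,0,0],0.0],[[-18,0,-3],[0,0,0],0.0],[[-24,0,-3],[0,0,0],0.0]]'

```text
time_s: 6.68
ee_pos: [525.1, 1.0, 200.3]
ee_rot: [179.7, 0.1, -87.4]
force: [-0.3, -0.0, -1.7]
gripper_width: 23.8
```

Emit:
jog_arm --series '[[[-7,0,0],[0,0,0],0.0],[[-14,0,0],[0,0,0],0.0],[[-21,0,0],[0,0,0],0.0],[[-28,0,0],[0,0,0],0.0],[[-35,0,0],[0,0,0],0.0]]'

```text
time_s: 7.1
ee_pos: [489.3, 1.0, 200.4]
ee_rot: [179.7, 0.1, -87.4]
force: [1.6, 0.3, -1.9]
gripper_width: 23.7
```

```bash
python3 look.py 6 wts
```

```text
[489.3   1.  200.4] [ 1.79747452e+02  5.08061895e-02 -8.74271326e+01] [ 1.58522622  0.2788209  -1.92179674] 23.656677964000973
```

View pics/t6.png

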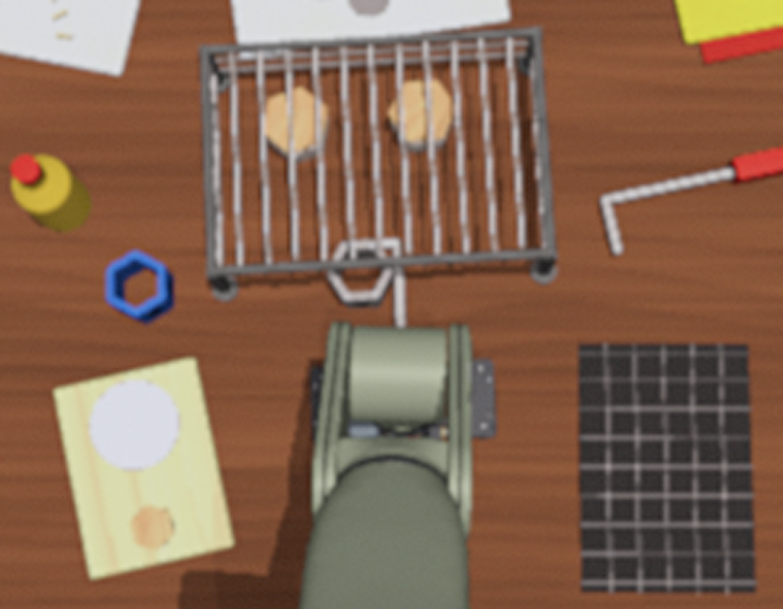

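View pics/s6.png

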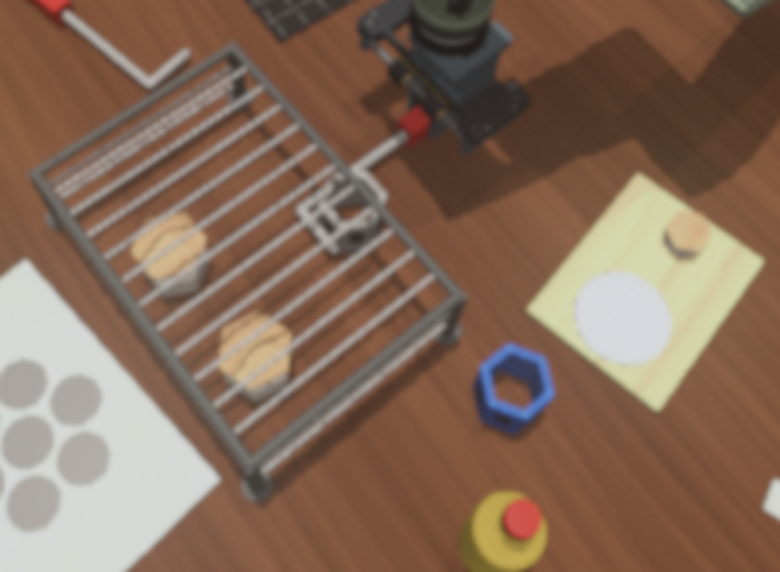

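View pics/w6.png

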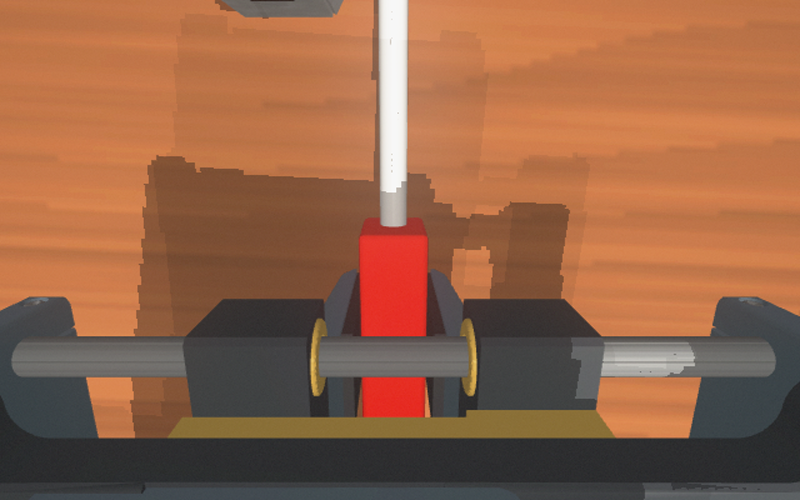

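Emit:
jog_arm --series '[[[-8,0,0],[0,0,0],0.0],[[-17,0,0],[0,0,0],0.0],[[-26,0,0],[0,0,0],0.0],[[-35,0,0],[0,0,0],0.0],[[-44,0,0],[0,0,0],0.0]]'

```text
time_s: 7.67
ee_pos: [444.4, 1.0, 200.4]
ee_rot: [179.7, 0.1, -87.4]
force: [0.3, -0.3, -0.7]
gripper_width: 23.8
```

Emit:
jog_arm --series '[[[-9,0,0],[0,0,0],0.0],[[-18,0,0],[0,0,0],0.0],[[-27,0,0],[0,0,0],0.0],[[-36,0,0],[0,0,0],0.0],[[-45,0,0],[0,0,0],0.0]]'

```text
time_s: 8.08
ee_pos: [398.4, 1.0, 200.4]
ee_rot: [179.7, 0.1, -87.4]
force: [1.5, 0.4, -1.0]
gripper_width: 24.1
```

Emit:
jog_arm --series '[[[-9,0,0],[0,0,0],0.0],[[-18,0,0],[0,0,0],0.0],[[-26,0,0],[0,0,0],0.0],[[-32,0,0],[0,0,0],0.0],[[-36,0,0],[0,0,0],0.0]]'

```text
time_s: 8.5
ee_pos: [361.5, 1.0, 200.4]
ee_rot: [179.7, 0.1, -87.4]
force: [1.0, 0.0, -1.2]
gripper_width: 23.9
```

```bash
python3 look.py 7 wts
```

```text
[361.5   1.  200.4] [ 1.79690032e+02  5.32194327e-02 -8.74210192e+01] [ 0.95871148  0.04030774 -1.22121216] 23.863467309529025
```

View pics/t7.png

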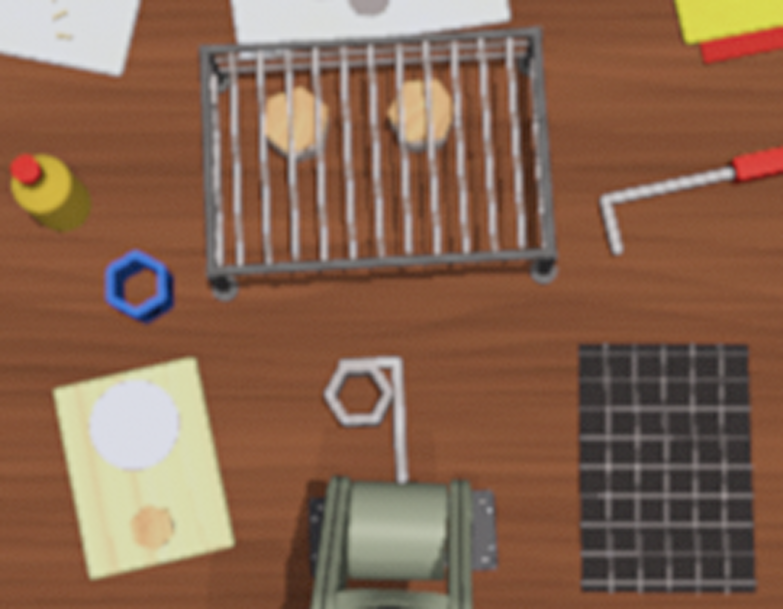

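View pics/s7.png

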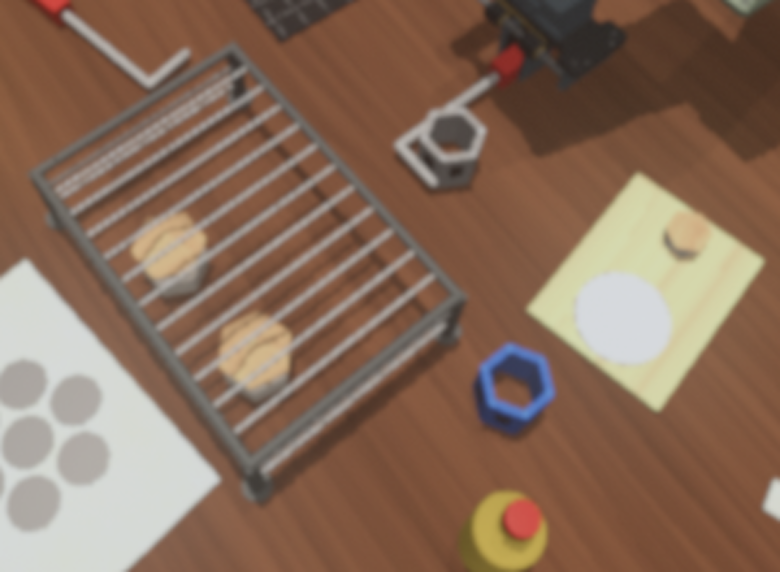

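View pics/w7.png

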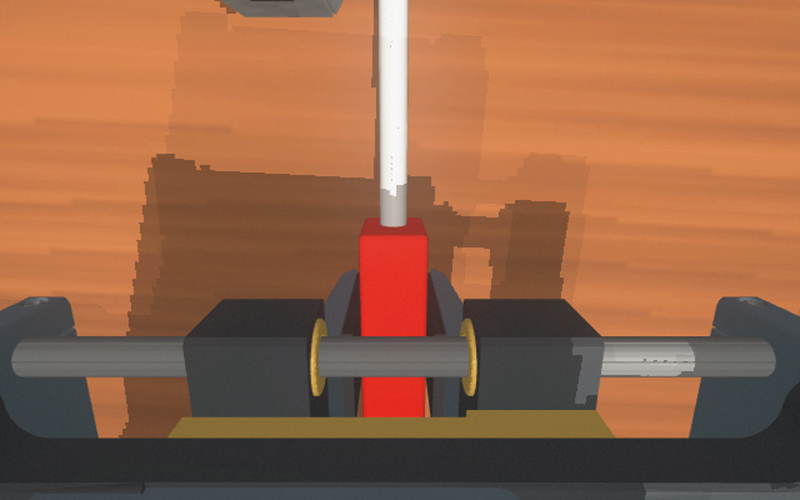

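Emit:
jog_arm --series '[[[8,0,0],[0,0,0],0.0],[[15,0,0],[0,0,0],0.0],[[15,-20,0],[0,0,0],0.0],[[15,-55,0],[0,0,0],0.0],[[15,-90,5],[0,0,0],0.0]]'

```text
time_s: 9.07
ee_pos: [378.0, -89.8, 204.9]
ee_rot: [179.6, 0.1, -87.2]
force: [0.5, 1.0, -0.5]
gripper_width: 23.9
```

Emit:
jog_arm --series '[[[0,-35,4],[0,0,-0.005],0.0],[[0,-70,8],[0,0,-0.01],0.0],[[0,-105,8],[0,0,-0.015],0.0],[[0,-138,8],[0,0,-0.02],0.0],[[0,-158,5],[0,0,-0.022],0.0]]'

```text
time_s: 9.48
ee_pos: [379.4, -251.7, 210.4]
ee_rot: [179.8, -0.1, -88.6]
force: [0.6, 0.6, -0.9]
gripper_width: 23.8
```

Emit:
jog_arm --series '[[[-1,1,-4],[0,0,0],0.0],[[-2,1,-8],[0,0,0],0.0],[[-2,1,-11],[0,0,0],0.0],[[-2,1,-13],[0,0,0],0.0],[[-2,1,-13],[0,0,0],0.0]]'

```text
time_s: 9.9
ee_pos: [377.2, -249.6, 197.8]
ee_rot: [179.7, -0.1, -88.5]
force: [-3.9, -1.9, 6.1]
gripper_width: 23.5
```

```bash
python3 look.py 8 ws
```

```text
[ 377.2 -249.6  197.8] [ 1.79742303e+02 -8.76255852e-02 -8.84995347e+01] [-3.85835574 -1.88869811  6.0759705 ] 23.53134224696586
```

View pics/w8.png

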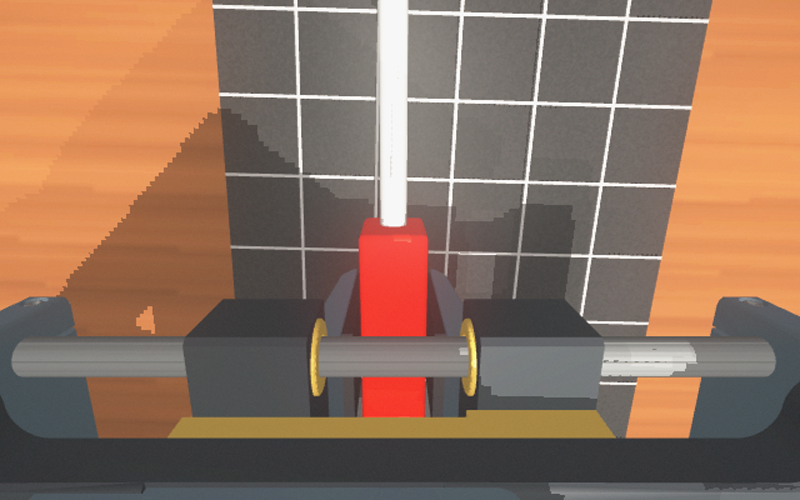

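Contact force is up about 7 N and the handle is resting on the mat, so I'll open the jaws.

Emit:
jog_arm --series '[[[0,0,0],[0,0,0],0.32],[[0,0,0],[0,0,0],0.4],[[0,0,0],[0,0,0],0.5],[[0,0,0],[0,0,0],0.6],[[0,0,0],[0,0,0],0.7]]'

```text
time_s: 10.42
ee_pos: [377.3, -249.3, 197.7]
ee_rot: [179.7, -0.1, -88.4]
force: [-0.9, -0.1, -0.0]
gripper_width: 52.8
```

Emit:
jog_arm --series '[[[0,0,15],[0,0,0],0.7],[[0,0,45],[0,0,0],0.8],[[0,0,80],[0,0,0],0.9],[[0,0,110],[0,0,0],1.0],[[0,0,130],[0,0,0],1.0]]'

```text
time_s: 10.83
ee_pos: [377.6, -249.4, 330.5]
ee_rot: [179.9, -0.2, -88.4]
force: [0.5, -0.5, 1.1]
gripper_width: 86.2
```

```bash
python3 look.py 9 wts
```

```text
[ 377.6 -249.4  330.5] [179.93113229  -0.22471017 -88.44995941] [ 0.45167206 -0.5189008   1.11756886] 86.23988830565108
```

View pics/w9.png

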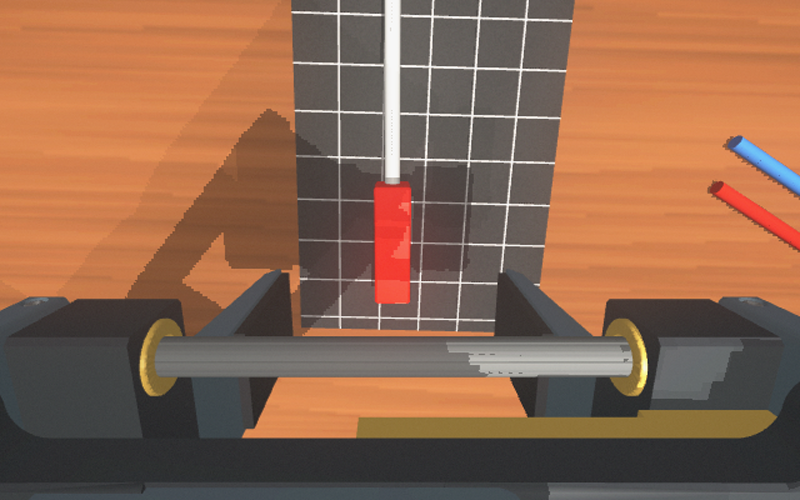

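View pics/t9.png

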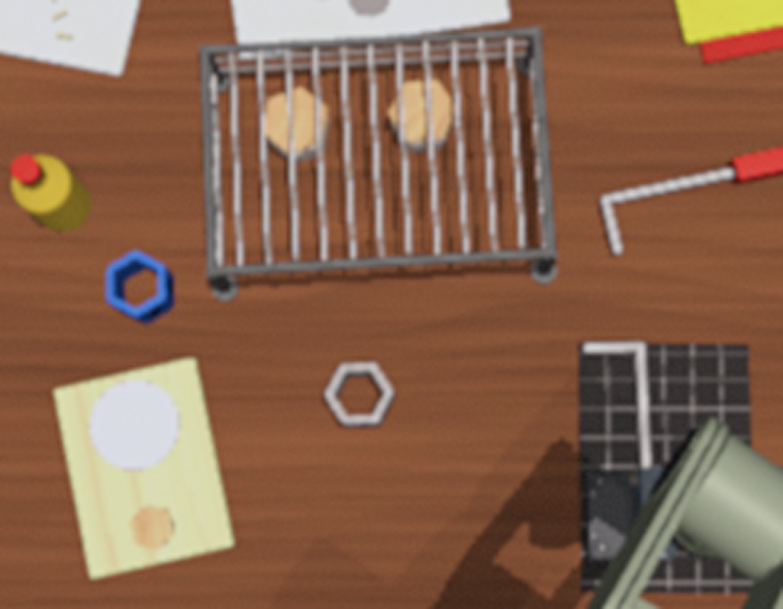

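View pics/s9.png

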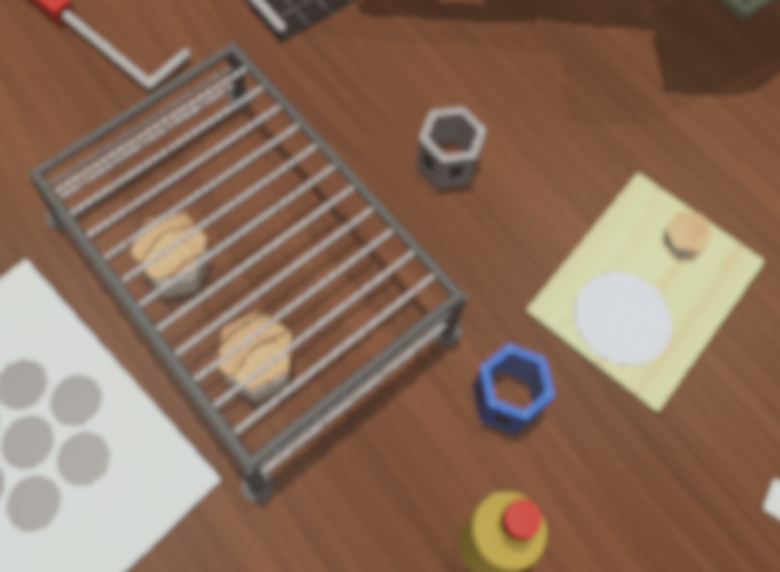

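Run:
```python
from h import *
t=np.load("pics/t9.npy",allow_pickle=True).item(); s=np.load("pics/s9.npy",allow_pickle=True).item()
for n,f,b in (("t",t,(280,205,330,255)),("s",s,(340,180,385,235))):
    im=f["pixels"][b[1]:b[3],b[0]:b[2]]; hsv=cv2.cvtColor(im,cv2.COLOR_RGB2HSV)
    m=((hsv[...,1]<70)&(hsv[...,2]>125)).astype(np.uint8)
    c,_=cv2.findContours(m,0,2); k=max(c,key=cv2.contourArea)
    print(n,cv2.contourArea(k))
    (u,v),r=cv2.minEnclosingCircle(k); M=cv2.moments(cv2.convexHull(k)); u,v=M["m10"]/M["m00"],M["m01"]/M["m00"]
    print(u+b[0],v+b[1],r,ray(f,u+b[0],v+b[1],60).round(1), ray(f,u+b[0],v+b[1],0).round(1))
    P=np.array([ray(f,p[0][0]+b[0],p[0][1]+b[1],60)[:2] for p in cv2.convexHull(k)]); print(P.round(0).tolist())
    A=cv2.approxPolyDP(k,3,True); print("poly",[ray(f,p[0][0]+b[0],p[0][1]+b[1],60)[:2].round(0).tolist() for p in A])
    # plot
    b=(200,215,255,265) if n=="t" else (400,245,460,300)
    im=f["pixels"][b[1]:b[3],b[0]:b[2]]; hsv=cv2.cvtColor(im,cv2.COLOR_RGB2HSV)
    m=((hsv[...,1]<28)&(hsv[...,2]>180)).astype(np.uint8)
    c,_=cv2.findContours(m,0,2); k=max(c,key=cv2.contourArea); e=cv2.fitEllipse(k)
    print("plot",cv2.contourArea(k),e,ray(f,e[0][0]+b[0],e[0][1]+b[1],8).round(1))
```

```text
t 362.5
303.4232662192394 230.10872483221476 11.674044609069824 [502.5  47.8  60. ] [508.5  50.6   0. ]
[[532.0, 32.0], [530.0, 29.0], [512.0, 17.0], [506.0, 14.0], [500.0, 14.0], [476.0, 25.0], [473.0, 28.0], [473.0, 64.0], [485.0, 75.0], [497.0, 81.0], [506.0, 81.0], [524.0, 73.0], [532.0, 64.0]]
poly [[532.0, 64.0], [506.0, 81.0], [485.0, 75.0], [473.0, 28.0], [512.0, 17.0], [532.0, 32.0]]
plot 734.5 ((26.00999641418457, 26.12283706665039), (30.391620635986328, 31.152660369873047), 47.20096969604492) [473.9 285.3   8. ]
s 389.0
363.70744902205575 201.3183520599251 12.670156478881836 [504.   46.4  60. ] [477.2  24.1   0. ]
[[475.0, 28.0], [473.0, 60.0], [479.0, 67.0], [495.0, 78.0], [501.0, 81.0], [511.0, 77.0], [528.0, 69.0], [532.0, 66.0], [535.0, 31.0], [531.0, 26.0], [517.0, 17.0], [511.0, 14.0], [503.0, 12.0], [490.0, 17.0]]
poly [[511.0, 14.0], [535.0, 31.0], [532.0, 66.0], [501.0, 81.0], [473.0, 60.0], [475.0, 28.0]]
plot 1020.0 ((29.025495529174805, 26.958663940429688), (33.511104583740234, 39.083839416503906), 126.71125030517578) [475.8 283.7   8. ]
```

Emit:
jog_arm --series '[[[13,32,0],[0,0,0.055],1.0],[[26,64,0],[0,0,0.11],1.0],[[39,96,0],[0,0,0.165],1.0],[[52,128,0],[0,0,0.22],1.0],[[65,160,0],[0,0,0.27],1.0]]'

```text
time_s: 11.4
ee_pos: [442.3, -87.8, 327.1]
ee_rot: [179.7, -0.1, -72.9]
force: [0.5, -1.0, 0.2]
gripper_width: 91.1
```

Emit:
jog_arm --series '[[[13,32,0],[0,0,0.055],1.0],[[26,64,0],[0,0,0.11],1.0],[[39,96,0],[0,0,0.165],1.0],[[52,120,0],[0,0,0.22],1.0],[[60,136,0],[0,0,0.27],1.0]]'

```text
time_s: 11.82
ee_pos: [502.7, 50.6, 324.9]
ee_rot: [179.6, 0.0, -57.1]
force: [-0.1, -0.9, 0.4]
gripper_width: 91.2
```

```bash
python3 look.py 10 w
```

```text
[502.7  50.6 324.9] [ 1.79594109e+02  1.55628538e-03 -5.71220166e+01] [-0.05508816 -0.89499408  0.41159097] 91.19781201492168
```

View pics/w10.png

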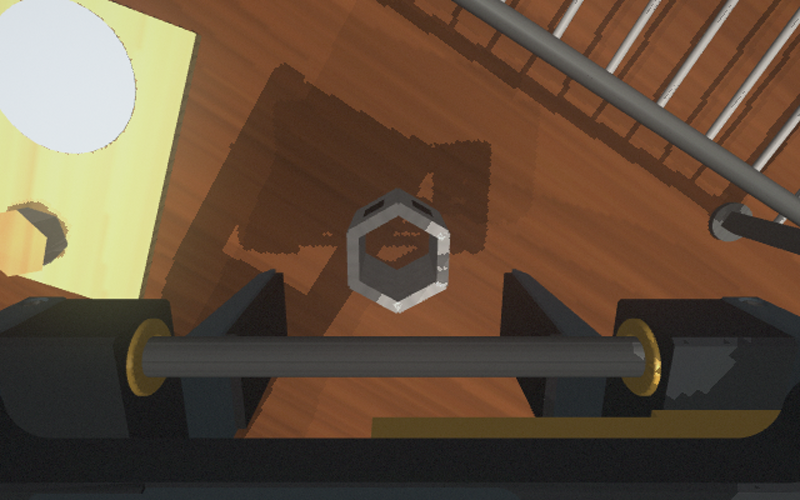

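Run:
```python
from h import *
w=np.load("pics/w10.npy",allow_pickle=True).item()
W=lambda u,v,z: ray(w,u/1.25-.1,v/1.25-.1,z).round(1)
print(W(398.5,258,60),[W(*p,60) for p in ((398,203),(398,313),(348,258),(450,258))])
b=W(135,85,8); print("plot right edge",b)
```

```text
[503.1  46.6  60. ] [array([530.2,  64.6,  60. ]), array([473.7,  27.9,  60. ]), array([487.1,  71.4,  60. ]), array([519.5,  21.4,  60. ])]
plot right edge [495.4 241.7   8. ]
```

Emit:
jog_arm --series '[[[0,-3,-20],[0,0,0],1.0],[[0,-4,-45],[0,0,0],1.0],[[0,-4,-75],[0,0,0],1.0],[[0,-4,-100],[0,0,0],1.0],[[0,-4,-113],[0,0,0],1.0]]'

```text
time_s: 12.28
ee_pos: [501.7, 47.5, 207.6]
ee_rot: [179.3, 0.3, -57.0]
force: [-0.9, -0.1, -0.2]
gripper_width: 91.3
```

Emit:
jog_arm --series '[[[0,0,0],[0,0,0],0.85],[[0,0,0],[0,0,0],0.75],[[0,0,0],[0,0,0],0.7],[[0,0,0],[0,0,0],0.6],[[0,0,0],[0,0,0],0.5]]' --squeeze 20

```text
time_s: 12.7
ee_pos: [502.0, 47.4, 208.6]
ee_rot: [179.4, 0.2, -57.0]
force: [0.9, -0.9, -0.0]
gripper_width: 60.6
```

Emit:
jog_arm --series '[[[0,0,0],[0,0,0],0.4],[[0,0,0],[0,0,0],0.4],[[0,0,3],[0,0,0],0.4],[[0,0,8],[0,0,0],0.4],[[0,0,15],[0,0,0],0.4]]'

```text
time_s: 13.12
ee_pos: [501.8, 47.4, 223.9]
ee_rot: [179.4, 0.2, -57.0]
force: [0.2, -0.5, -2.2]
gripper_width: 59.9
```

```bash
python3 look.py 11 ws
```

```text
[501.8  47.4 223.9] [179.36683571   0.21745637 -57.04968995] [ 0.21173312 -0.47323552 -2.17143747] 59.92331486183801
```

View pics/w11.png

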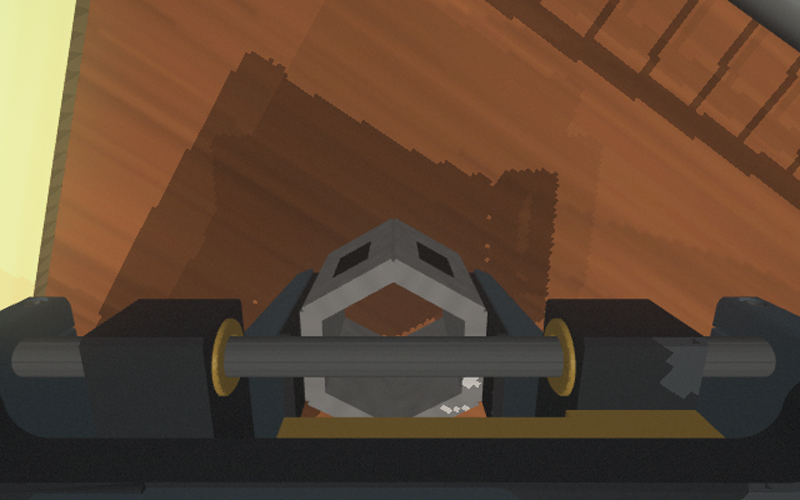

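View pics/s11.png

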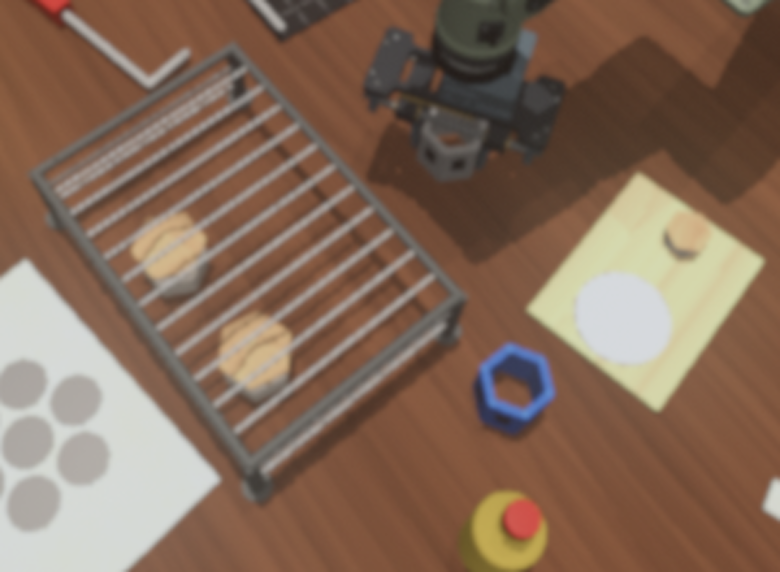

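Emit:
jog_arm --series '[[[0,5,15],[0,0,0],0.4],[[-4,38,25],[0,0,0],0.4],[[-8,74,30],[0,0,0],0.4],[[-13,110,30],[0,0,0],0.4],[[-17,146,30],[0,0,0],0.4]]'

```text
time_s: 13.63
ee_pos: [485.2, 194.8, 255.8]
ee_rot: [179.6, 0.1, -57.1]
force: [0.1, 1.0, -1.9]
gripper_width: 59.9
```

Emit:
jog_arm --series '[[[-4,30,0],[0,0,0],0.4],[[-8,60,0],[0,0,0],0.4],[[-11,82,0],[0,0,0],0.4],[[-11,91,0],[0,0,0],0.4],[[-11,91,0],[0,0,0],0.4]]'

```text
time_s: 14.05
ee_pos: [474.1, 287.5, 255.8]
ee_rot: [179.7, 0.1, -56.9]
force: [1.3, -0.4, -1.8]
gripper_width: 60.0
```

```bash
python3 look.py 12 wts
```

```text
[474.1 287.5 255.8] [ 1.79686909e+02  9.89019378e-02 -5.69400175e+01] [ 1.25396826 -0.37843651 -1.75074429] 60.03847929507905
```

View pics/w12.png

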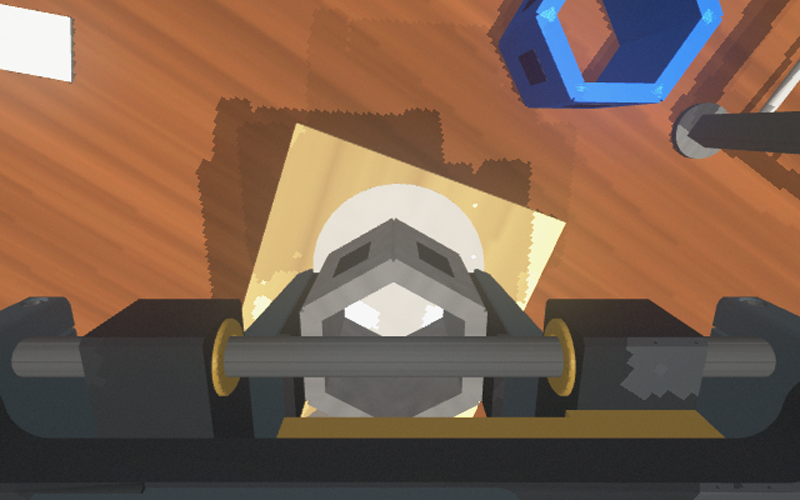

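View pics/s12.png

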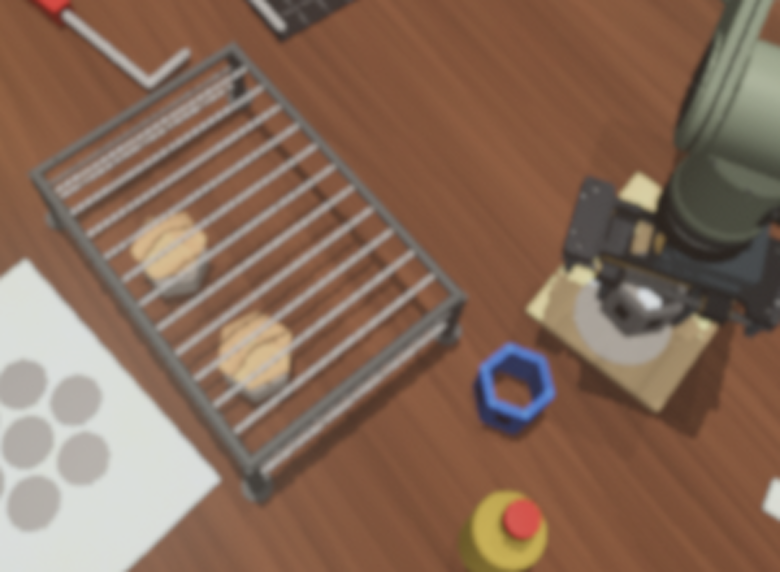

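Run:
```python
from h import *
from scipy.optimize import least_squares
w=np.load("pics/w12.npy",allow_pickle=True).item()
im=w["pixels"]; hsv=cv2.cvtColor(im,cv2.COLOR_RGB2HSV)
m=((hsv[...,1]<45)&(hsv[...,2]>150)).astype(np.uint8); m[:140]=0;m[225:]=0;m[:,:245]=0;m[:,395:]=0
# upper boundary per column + left/right per row (yellow neighbour)
P=[]
for u in range(245,395):
    r=np.where(m[:,u])[0]
    if len(r) and r[0]<205: P.append((u,r[0]-.5))
P=np.array([ray(w,*p,8)[:2] for p in P]); print(len(P))
r=least_squares(lambda c:np.hypot(*(P-c).T)-47,[475,285],loss="soft_l1"); print(r.x,np.abs(r.fun).mean())
r=least_squares(lambda c:np.hypot(*(P-c[:2]).T)-c[2],[475,285,47],loss="soft_l1"); print(r.x)
R=Ro.from_euler("xyz",telemetry.state()["ee_rot"],degrees=True).as_matrix(); p=np.array(telemetry.state()["ee_pos"])
print(p+R@[0,0,172], p+R@[0,0,209])
# tower top corners in view
W=lambda u,v,z: ray(w,u/1.25-.1,v/1.25-.1,z).round(1)
print(W(301,300,107),W(487,300,107),W(394,257,107), W(394,219,47))
```

```text
135
[473.26143523 283.52135063] 0.3828702616621664
[473.5558479  283.74303942  46.68098474]
[473.01601312 284.20419689  83.60679888] [472.75771659 284.09082857  46.60787415]
[475.5 322.6 107. ] [507.4 273.8 107. ] [503.3 305.9 107. ] [502.5 305.4  47. ]
```

Emit:
jog_arm --series '[[[0,-1,-10],[0,0,0],0.4],[[0,-2,-20],[0,0,0],0.4],[[0,-2,-28],[0,0,0],0.4],[[0,-2,-33],[0,0,0],0.4],[[0,-2,-36],[0,0,0],0.4]]'

```text
time_s: 14.62
ee_pos: [474.0, 282.1, 218.2]
ee_rot: [179.4, 0.1, -57.2]
force: [0.6, -0.1, -0.9]
gripper_width: 59.8
```

```bash
python3 look.py 13 wts
```

```text
[474.  282.1 218.2] [ 1.79432259e+02  7.75055050e-02 -5.71704531e+01] [ 0.61743432 -0.11054828 -0.86100101] 59.81693359808897
```

View pics/w13.png

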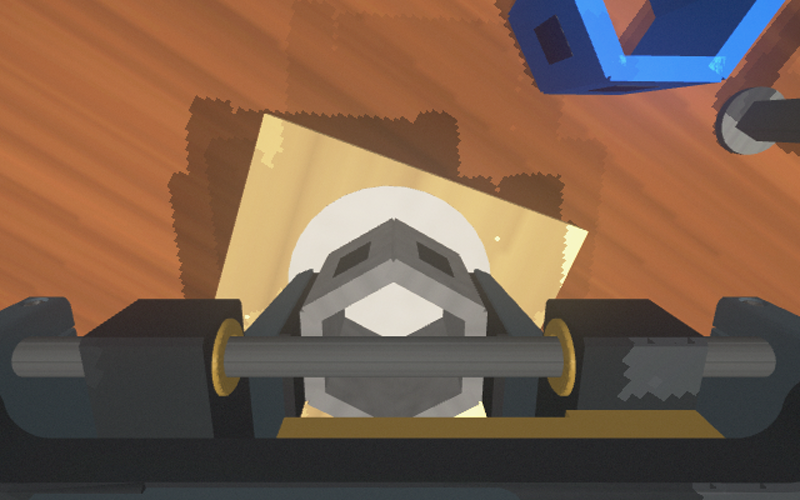

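Run:
```python
from h import *
from scipy.optimize import least_squares
w=np.load("pics/w13.npy",allow_pickle=True).item()
im=w["pixels"]; hsv=cv2.cvtColor(im,cv2.COLOR_RGB2HSV)
m=((hsv[...,1]<45)&(hsv[...,2]>150)).astype(np.uint8); m[:140]=0;m[225:]=0;m[:,:225]=0;m[:,400:]=0
P=[]
for u in range(225,400):
    r=np.where(m[:,u])[0]
    if len(r) and r[0]<205: P.append((u,r[0]-.5))
P=np.array([ray(w,*p,8)[:2] for p in P])
r=least_squares(lambda c:np.hypot(*(P-c[:2]).T)-c[2],[475,285,47],loss="soft_l1"); print(r.x)
W=lambda u,v,z: ray(w,u/1.25-.1,v/1.25-.1,z).round(1)
k=W(394,219,9.5); d=np.array([np.cos(np.radians(32.9)),np.sin(np.radians(32.9))])
print(k, k[:2]-34.6*d, W(394,219,8))
```

```text
[473.60900054 283.87628482  46.55530394]
[501.9 299.5   9.5] [472.84915269 280.70616403] [501.6 299.3   8. ]
```

Emit:
jog_arm --series '[[[1,3,1],[0,0,0],0.4],[[1,3,1],[0,0,0],0.4],[[1,3,-1],[0,0,0],0.4],[[1,3,-2],[0,0,0],0.4],[[1,3,-3],[0,0,0],0.4]]'

```text
time_s: 15.18
ee_pos: [475.3, 285.8, 216.6]
ee_rot: [179.6, 0.1, -57.1]
force: [-2.1, -0.8, 11.0]
gripper_width: 60.0
```

Contact registers 11 N, so the tower is on the board. I'll open the jaws.

Emit:
jog_arm --series '[[[0,0,0],[0,0,0],0.68],[[0,0,0],[0,0,0],0.75],[[0,0,0],[0,0,0],0.85],[[0,0,0],[0,0,0],1.0],[[0,0,0],[0,0,0],1.0]]'

```text
time_s: 15.6
ee_pos: [475.3, 285.8, 216.6]
ee_rot: [179.6, 0.1, -57.1]
force: [0.7, 0.3, -0.1]
gripper_width: 85.4
```

Emit:
jog_arm --series '[[[0,0,0],[0,0,0],1.0],[[0,0,15],[0,0,0],1.0],[[0,0,45],[0,0,0],1.0],[[0,0,80],[0,0,0],1.0],[[0,0,115],[0,0,0],1.0]]'

```text
time_s: 16.02
ee_pos: [475.1, 285.6, 332.4]
ee_rot: [179.5, 0.1, -57.1]
force: [1.3, 0.7, -0.0]
gripper_width: 91.0
```

```bash
python3 look.py 14 wts
```

```text
[475.1 285.6 332.4] [ 1.79452557e+02  7.16575778e-02 -5.71258109e+01] [ 1.29498829  0.72023315 -0.0126052 ] 90.97893035184946
```

View pics/w14.png

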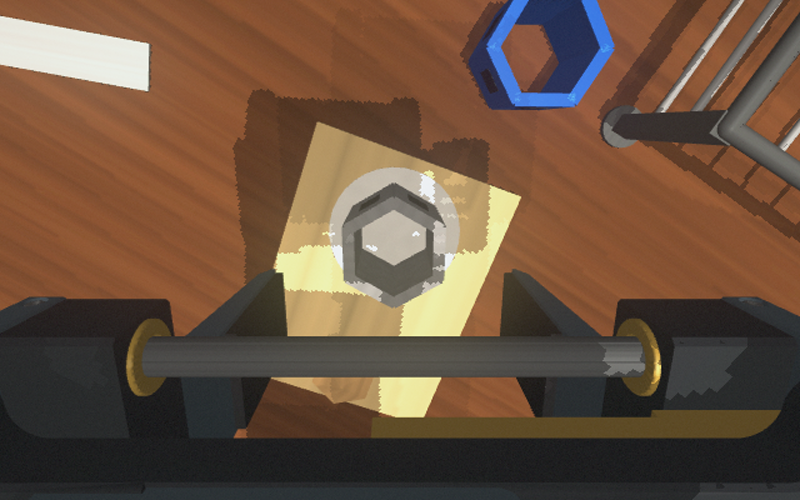

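View pics/s14.png

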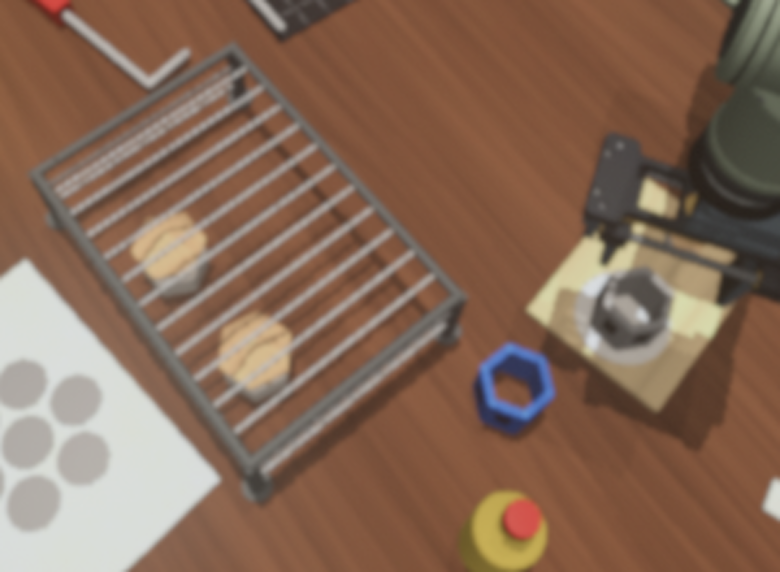

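View pics/t14.png

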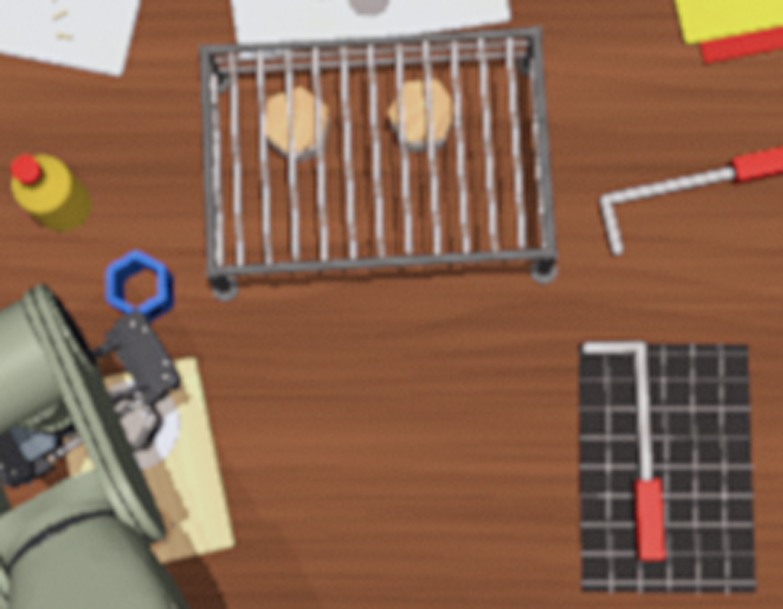

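Emit:
jog_arm --series '[[[-5,-20,30],[0,0,0],1.0],[[-10,-55,40],[0,0,0],1.0],[[-20,-90,40],[0,0,0],1.0],[[-30,-125,40],[0,0,0],1.0],[[-40,-160,40],[0,0,0],1.0]]'

```text
time_s: 16.58
ee_pos: [434.8, 124.7, 373.2]
ee_rot: [179.8, 0.1, -57.1]
force: [0.0, 0.0, -0.0]
gripper_width: 91.2
```

Emit:
jog_arm --series '[[[-5,-30,0],[0,0,0],1.0],[[-10,-65,0],[0,0,0],1.0],[[-15,-100,0],[0,0,0],1.0],[[-15,-120,0],[0,0,0],1.0],[[-15,-120,0],[0,0,0],1.0]]'

```text
time_s: 17.0
ee_pos: [418.9, 2.0, 371.9]
ee_rot: [179.6, 0.1, -57.3]
force: [0.5, 0.3, 0.1]
gripper_width: 90.8
```

```bash
python3 look.py 15 ts
python3 - <<'E'
from h import *
t=np.load("pics/t15.npy",allow_pickle=True).item(); s=np.load("pics/s15.npy",allow_pickle=True).item()
a=t["pixels"][205:275,195:265,::-1]; b=s["pixels"][230:310,390:480,::-1]
a=cv2.resize(a,(390,390),interpolation=cv2.INTER_CUBIC); b=cv2.resize(b,(400,390),interpolation=cv2.INTER_CUBIC)
cv2.imwrite("pics/fin.png",np.hstack([a,b]))
E
```

```text
[418.9   2.  371.9] [ 1.79630271e+02  1.10759793e-01 -5.73122986e+01] [0.51418432 0.30165381 0.13406417] 90.78988795047388
```

View pics/fin.png

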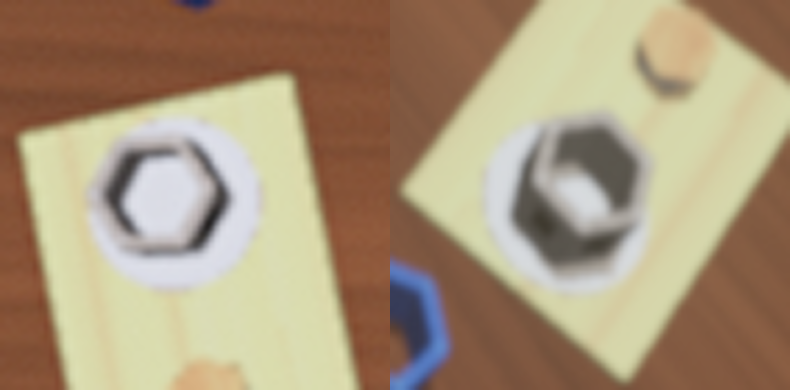

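View pics/t15.png

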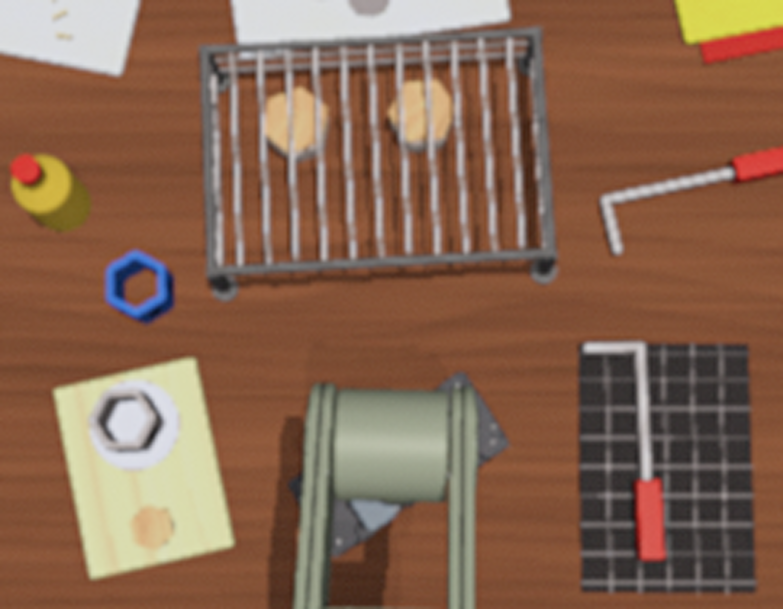

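Run:
```python
from h import *
t=np.load("pics/t15.npy",allow_pickle=True).item(); s=np.load("pics/s15.npy",allow_pickle=True).item()
T=lambda u,v,z: ray(t,195+(u+.5)/(390/70)-.5,205+(v+.5)/(390/70)-.5,z).round(1)
S=lambda u,v,z: ray(s,390+(u-390+.5)/(400/90)-.5,230+(v+.5)/(390/80)-.5,z).round(1)
print("T ring",T(155,196,68),"plot",T(174,204,8)); print("S ring",S(593,170,68))
```

```text
T ring [473.1 284.1  68. ] plot [473.6 285.9   8. ]
S ring [477.6 284.6  68. ]
```

The tower's axis is within about 3 mm of the plot's centre, against a margin of 12.5 mm, so I'm handing in.

```bash
python3 -c "
from workcell import env
print(env.job_done())"
```

```text
the job is handed in; nothing more can be done
None
```

The tower stands upright on the white plot, and the hook is back on the mat. I handed the job in at about 17 s of the 64 s allowed.

- **Drawing it out:** I took the red-handled hook from the mat and passed its bar behind the tower. I then pulled the tower straight out until it stood about 90 mm clear of the guard's front edge. The fingers did not touch it until then, and it was upright in every picture I took.
- **Setting down:** I laid the hook down first, with the contact force reaching about 7 N before I opened the jaws. I then gripped the tower across two flat sides and lowered it onto the plot, with about 11 N before release.
- **Last checks:** The top and scene cameras put the tower's axis about 2–4 mm from the plot's centre, and the margin is 12.5 mm. The two cameras differ by about 4 mm in x, which is close to their calibration error. In the last top view the handle lies wholly on the mat. The pavilions, the glue bottle and the blue look-alike appear unmoved in the pictures, though I did not re-measure them. The arm was clear of everything.

No check failed. One lowering step over the plot went about 3 mm too far in y; the wrist camera showed it and I corrected it before setting the tower down.

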